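# Switch the walnut dispenser to its other chute

## Robot

A 7-joint arm with a two-finger parallel gripper is mounted at the origin on the work surface. World frame = base frame: x ahead of the robot, y to its left, z up, the work surface at z = 0. Lengths are in m, angles in rad, forces in N, time in s.
With the tool pointing down it reaches from about 0.4 to 0.85 m from the base axis. Payload 10.4 kg.
Tool frame: the origin (TCP) lies at the very end of the fingers, on their centre line; the grasp point (between the pads) lies r.tcp_to_grasp behind it (r.tcp_to_grasp is the distance from the TCP to the grasp point, in m); z points along the fingers, y is the line along which they close (so a half turn about z gives the same grasp; the last joint's range is limited). The gripper opens to 87 mm and grips with 3 to 60 N. Pads are 19 mm wide; open, the fingers measure 117 mm over their backs; the gripper's body (75 mm by 190 mm) begins 51 mm behind the grasp point.
Start: joints at [1.117, 0.332, -0.065, 1.46, 0.022, 1.35, -0.088], TCP at [0.261, -0.568, 0.223] pointing down, gripper open.
Joint ranges: [-2.6, 2.6], [-0.5, 2.12], [-1.47, 1.34], [0.16, 2.42], [-1.27, 4.41], [0.06, 2.06], [-2.6, 2.6]. Speed limits (rad/s): [2.22, 2.22, 2.79, 2.79, 3.14, 3.14, 3.14].

## Interface

Orientations are given as a unit quaternion [x, y, z, w].
In Python, from bench import monitor, cams, ticket, r gives the robot as it stands.
- The arm moves only by the shell command python3 -m crank 'ROWS' [OPENING] [FORCE]. ROWS is a JSON object whose one key "steps" holds a list of rows, each a list of 2 entries, a list of its own where there are three numbers: the shift along the world's x, y, z in units of 25 mm (1.0 is 25 mm), then the turn, a rotation vector about the world's x, y, z in units of 5 degrees (1.0 is 5 degrees). In form: {"steps": [[[x, y, z], [ax, ay, az]], ...]}. A call has 1 to 10 rows; each row shifts and turns the commanded pose from where the row before left it; what a row does not reach is not made up. A row lasts 1/12 s, in which the tool goes at most 41.7 mm and 7.16 degrees, less where a joint would pass 70% of its speed; a pose out of reach is approached as far as the arm can. A call is refused whole if a number of a shift passes 1 or a number of a turn 1, either way. A call with a gripper value outside its range is refused whole. OPENING is the finger opening in mm, from 0 to 87, set as the call begins (- or left out, the last holds). The fingers move at their own pace and stop on an object; FORCE is the grip in N (left out, the last holds). Time passes only in rows, so rows that do not move let the fingers close. It gives the time, the measured TCP pose, the force, the opening and the grip force at its end, in the units of the state.
- monitor.read_state(): the state, without advancing time (a new reading comes with each control period).
- cams.camera(name): name is "scene" or "side" or "wrist"; returns a dict with "pixels" (420x560x3 uint8, blue, green, red), "z_map" (420x560 float32, m along the optical axis (not along the pixel's ray), 0 where there is no reading), "vfov" (degrees; the focal length in pixels is half the picture's height over the tangent of half this angle, whatever the lens; pixels are square), "cx", "cy" (the principal point, pixels), "k1" (the pictures are not rectified: a ray, as slopes to the right and down, at radius r is drawn at 1 + k1 r^2 times it, then the intrinsics apply), "T" (4x4, takes a point from camera to world coordinates). Camera axes: x right, y up, looking along -z (the intrinsics and any distortion apply to the point x, -y, -z); pixel columns grow to the right and rows downward; lengths in m; the calibration is good to about 2 mm. A picture is of the moment at which its call begins.
- ticket.close_job(): hands the job in; it is judged then, once.
The state is a dict: "time": time; "joint_positions": joint angles; "joint_vel": joint speeds; "joint_torque": joint torques, N m; "ee_pos": TCP position; "eef_rot": TCP orientation; "ft_force": force on the tool from outside, world axes, zero at the start; "torque": the same for the moment, N m; "width": finger opening in m; "grip_force": force on a finger pad.
Only numpy, scipy, OpenCV 4.12 (cv2) and the standard library are available. Lean on these libraries where they do the work, as an engineer would, in place of code of your own. Each camera call takes 0.05 s, during which the arm holds its last target. There are 200 camera calls.

## Task

The seesaw of the walnut dispenser is tipped towards one of its two wire baskets: press its raised end down with the fingertips so that it rocks over and stays tipped the other way. Only then push the tab of the sliding stop sideways, fully open, so that all three walnuts roll down the other chute into that basket. Let the walnuts roll by themselves: do not touch or lift them or knock the things standing around, and finish with the hand clear.

Things in the scene. Friction and masses are not known exactly. Their poses are not given: they have to be found in the camera images.
- feeder: Fixed wooden walnut dispenser. Origin: on the counter under the middle of the seesaw pivot (125 mm up, parallel to x). x away from the robot up the feed channel, y left along the seesaw. Post in front of the pivot at x=-41 mm, top 142 mm; back board x=28 to 33 mm, top 186 mm; channel walls at y=+-25 mm, tops 186 mm up at the stop, 209 mm at the far end (x=218 mm).
- seesaw (a joint): Tilt of the seesaw, rad, -0.32 to 0.32. Positive: left (+y) end up, right end down, walnuts go to the right basket; negative: the reverse. A steel weight (20 x 50 x 40 mm) on the middle of its front wall makes it top-heavy: past level it falls on to the other end stop and stays; 1 N on the raised pad rocks it. It starts resting at one of the two end stops.
- pad_left (a point): Centre of the top of the seesaw's left press pad, a flat wooden plate 52 (x) x 45 (y) x 6 mm jutting towards the robot from the trough's front wall. In the seesaw's frame x=-54, y=92 mm, 22 mm above the pivot; about 175 mm above the counter when raised, 117 mm when lowered. Axes: the seesaw's.
- pad_right (a point): The same for the right press pad (y = -92 mm).
- stop (a joint): Sliding stop across the feed channel, m: 0 closed (holds the walnuts back), 0.055 fully open. It slides along the feeder's +y (to the left) only and stays where it is left; about 1 N of friction.
- stop_tab (a point): Middle of the top edge of the stop's upright aluminium tab, 26 (x) x 8 (y) x 52 (z) mm; top 244 mm above the counter; closed, it is at x=55 mm, y=0 of the feeder. Push its right (-y) face to the left. Walnut tops there are 201 mm up, so fingertips 210 to 235 mm up clear them. Moves with the stop.
- basket_left (a point): Centre of the inner floor (4 mm above the counter) of the left wire basket, inside about 129 x 129 mm, rim 68 mm high, outer side 105 mm. Axes: those of the feeder.
- basket_right (a point): The same for the right basket.
- walnut1: Walnut, a ball of 36 mm diameter, 18 g, smooth; origin at its centre. Starts first in the feed channel behind the closed stop.
- walnut2: Walnut, a ball of 36 mm diameter, 18 g, smooth; origin at its centre. Starts second in the feed channel behind the closed stop.
- walnut3: Walnut, a ball of 36 mm diameter, 18 g, smooth; origin at its centre. Starts third in the feed channel behind the closed stop.
- spice_jar: Bystander: glass jar 44 mm across, 85 mm high, in front of the dispenser. Origin under its centre.
- ramekin: Bystander: white cup 72 mm across, 42 mm high. Origin under its centre.
- tin: Bystander: steel can 66 mm across, 75 mm high, behind the left arm of the seesaw. Origin under its centre.
- mug: Bystander: white mug 76 mm across, 85 mm high, behind the right arm of the seesaw. Origin under its centre.
- spoon: Bystander: spoon 170 mm long, lying. Origin under its middle.

How it is judged:
On the way, in this order (a step that is already met when the one before it is completed fails the run):
1. the seesaw has been rocked over to its other side, with the stop still closed (distance of pad_left from where it was at the start of the episode above 0.033 m and (value of joint seesaw above 0.22 rad or value of joint seesaw below -0.22 rad) and value of joint stop below 0.015 m), for 0.2 s.
2. the stop has been pushed fully open, the seesaw staying over (distance of pad_left from where it was at the start of the episode above 0.033 m and (value of joint seesaw above 0.22 rad or value of joint seesaw below -0.22 rad) and value of joint stop above 0.045 m), for 0.1 s.
At the end, for the whole second after the job is handed in: The seesaw is tipped to the other side than at the start (beyond 0.22 rad), the stop is open by more than 45 mm, and all three walnuts lie at rest (under 50 mm/s) within the basket on the seesaw's lowered side (distance of pad_left from where it was at the start of the episode above 0.033 m and value of joint stop above 0.045 m and ((value of joint seesaw above 0.22 rad and x of walnut1 in the frame of basket_right between -0.062 and 0.062 m and y of walnut1 in the frame of basket_right between -0.062 and 0.062 m and z of each of walnut1, walnut2, walnut3 in the frame of basket_right below 0.06 m and x of walnut2 in the frame of basket_right between -0.062 and 0.062 m and y of walnut2 in the frame of basket_right between -0.062 and 0.062 m and x of walnut3 in the frame of basket_right between -0.062 and 0.062 m and y of walnut3 in the frame of basket_right between -0.062 and 0.062 m) or (value of joint seesaw below -0.22 rad and x of walnut1 in the frame of basket_left between -0.062 and 0.062 m and y of walnut1 in the frame of basket_left between -0.062 and 0.062 m and z of each of walnut1, walnut2, walnut3 in the frame of basket_left below 0.06 m and x of walnut2 in the frame of basket_left between -0.062 and 0.062 m and y of walnut2 in the frame of basket_left between -0.062 and 0.062 m and x of walnut3 in the frame of basket_left between -0.062 and 0.062 m and y of walnut3 in the frame of basket_left between -0.062 and 0.062 m)) and linear speed of each of walnut1, walnut2, walnut3 below 0.05 m/s); the robot touches nothing.
It fails at once if a walnut is pushed or gripped by the robot (contact force between any of the arm, the fingers and walnut1 above 1 N or contact force between any of the arm, the fingers and walnut2 above 1 N or contact force between any of the arm, the fingers and walnut3 above 1 N).
It fails at once if a walnut is lifted (height (world z) of any of walnut1, walnut2, walnut3 above 0.24 m).
It fails at once if a walnut falls outside the dispenser and its baskets ((height (world z) of walnut1 below 0.07 m and horizontal distance between walnut1 and basket_left above 0.1 m and horizontal distance between walnut1 and basket_right above 0.1 m) or (height (world z) of walnut2 below 0.07 m and horizontal distance between walnut2 and basket_left above 0.1 m and horizontal distance between walnut2 and basket_right above 0.1 m) or (height (world z) of walnut3 below 0.07 m and horizontal distance between walnut3 and basket_left above 0.1 m and horizontal distance between walnut3 and basket_right above 0.1 m)).
It fails at once if a bystander is moved by more than 25 mm, or lifted (distance of any of spice_jar, ramekin, tin, mug, spoon from where it was at the start of the episode above 0.025 m).
It also fails if it takes over 42 s, if anything falls off the work surface, if the arm or the gripper's body presses on something with over 40 N, if the wrist force passes 120 N, or if a joint passes its speed limit or range.

## Working session

There is one attempt and no reset: what is moved stays moved. The work goes in short steps, Python scripts to look and compute and a shell command to move; the robot and the scene stay as the last step left them, time stands still between calls to the robot, and variables do not carry over. Pictures are saved under pics/ and viewed, at most 10 in all, crops included, and the job is handed in when it is done.

```bash
mkdir -p pics; cat > h.py <<'E'
import numpy as np, cv2
from bench import monitor, cams, ticket, r
def world(c):
    h,w=c["z_map"].shape; f=h/2/np.tan(np.radians(c["vfov"])/2)
    K=np.array([[f,0,c["cx"]],[0,f,c["cy"]],[0,0,1]])
    u,v=np.meshgrid(np.arange(w),np.arange(h))
    p=cv2.undistortPoints(np.stack([u,v],-1).reshape(-1,1,2).astype(np.float64),K,np.array([c["k1"],0,0,0,0.])).reshape(h,w,2)
    z=c["z_map"]; P=np.stack([p[...,0]*z,-p[...,1]*z,-z,np.ones_like(z)],-1)@np.array(c["T"]).T
    P=P[...,:3]; P[z==0]=np.nan
    return P
E
python3 - <<'E'
from h import *
s=monitor.read_state(); print(s["time"],s["ee_pos"],s["eef_rot"],s["width"],r.tcp_to_grasp)
for n in("scene","side"):
    c=cams.camera(n); cv2.imwrite(f"pics/{n}0.png",c["pixels"]); np.savez(f"{n}0.npz",P=world(c),I=c["pixels"])
    print(n,c["vfov"],c["k1"],np.round(c["T"],2).tolist())
E
```

```text
0.0 [ 0.26077805 -0.56757045  0.22177862] [ 9.76898044e-01  2.13704774e-01 -1.94470729e-04 -6.66459481e-04] 0.08722043356658504 0.0187
scene 53.94362050600665 -0.03369898227450444 [[0.62, -0.58, 0.52, 0.98], [0.78, 0.45, -0.43, -0.33], [0.02, 0.68, 0.73, 0.72], [0.0, 0.0, 0.0, 1.0]]
side 53.83829534399819 -0.08581713571222295 [[-1.0, 0.01, -0.03, 0.52], [-0.03, -0.78, 0.63, 0.58], [-0.02, 0.63, 0.78, 0.84], [0.0, 0.0, 0.0, 1.0]]
```

View pics/scene0.png

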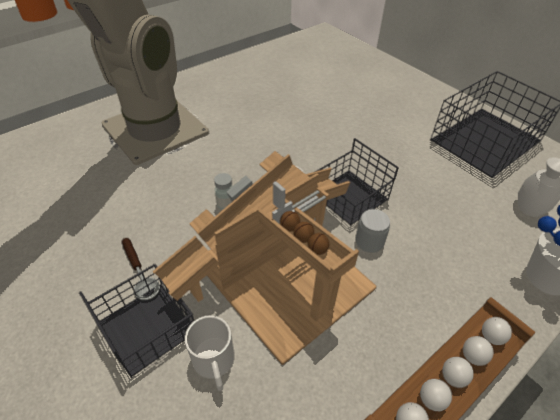

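View pics/side0.png

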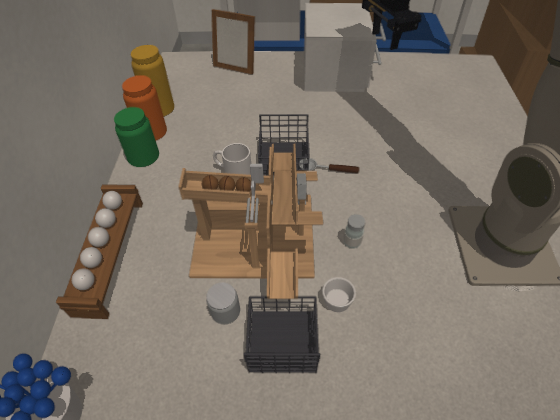

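The scene view shows the dispenser with the walnuts at about (305,232) and the stop tab at (280,195). In the side view the tab is at (256,172), the baskets are at (283,140) and (281,335), and the jar is at (355,230). Next I'll build a top-down height map from the depth.

```bash
cat > top.py <<'E'
from h import *
S=2.0; x0,x1,y0,y1=0.3,0.8,-0.35,0.35   # px/mm-ish
k=1000
H=np.zeros((560,800),np.float32); C=np.zeros((560,800,3),np.uint8)
for n in("scene0","side0"):
    d=np.load(n+".npz"); P=d["P"].reshape(-1,3); I=d["I"].reshape(-1,3)
    # row: x decreasing downward, col: y decreasing rightward; 1.1 px/mm
    with np.errstate(invalid="ignore"):
        rr=(x1-P[:,0])*1100; cc=(y1-P[:,1])*1100
        ok=(rr>=0)&(rr<556)&(cc>=0)&(cc<796)&np.isfinite(P[:,2])
    for i in np.where(ok)[0]:
        a,b=int(rr[i]),int(cc[i])
        for q in range(3):
            for w in range(3):
                if P[i,2]>H[a+q,b+w]: H[a+q,b+w]=P[i,2]; C[a+q,b+w]=I[i]
np.save("H.npy",H)
V=cv2.applyColorMap(np.clip(H*1000,0,255).astype(np.uint8),cv2.COLORMAP_JET)
V=V
for i in range(0,8):
    y=0.35-i*0.1; cv2.line(V,(int((y1-y)*1100),0),(int((y1-y)*1100),8),(255,255,255),1); cv2.putText(V,f"{y:.2f}",(int((y1-y)*1100),20),0,.4,(255,255,255))
for x in (.4,.5,.6,.7): cv2.putText(V,f"{x}",(0,int((x1-x)*1100)),0,.4,(255,255,255)); cv2.line(V,(25,int((x1-x)*1100)),(35,int((x1-x)*1100)),(255,255,255))
cv2.imwrite("pics/top0.png",V)
E
python3 top.py
```

```text
(no output)
```

View pics/top0.png

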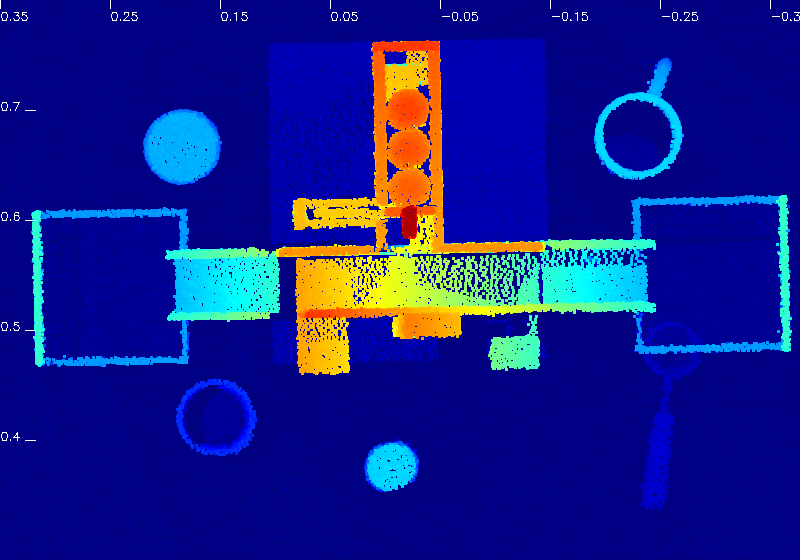

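The map is clear. The left pad is raised at about (323,345) and the right pad is low at (515,352). The tab is at (409,222), its slot and rail run to the left, and the walnuts are behind it at (408,105–185). The jar is at (391,466). I'll get precise numbers from the clusters.

```bash
python3 - <<'E'
from h import *
P=np.concatenate([np.load(n+".npz")["P"].reshape(-1,3) for n in("scene0","side0")]); P=P[np.isfinite(P[:,2])]
def box(n,a,b,c,d,e,f):
    q=P[(P[:,0]>a)&(P[:,0]<b)&(P[:,1]>c)&(P[:,1]<d)&(P[:,2]>e)&(P[:,2]<f)]
    print(n,len(q),np.round(np.percentile(q,1,axis=0),4),np.round(np.percentile(q,99,axis=0),4),np.round(np.median(q,axis=0),4))
box("padL",.45,.508,.02,.1,.13,.2)
box("padR",.45,.497,-.16,-.08,.09,.15)
box("weight",.49,.515,-.08,0,.13,.22)
box("tab",.57,.63,-.05,.0,.215,.26)
box("tabtop",.57,.63,-.05,.0,.240,.26)
for k,x in enumerate((.63,.665,.70)): box("w",x-.02,x+.02,-.05,.02,.195,.215)
box("farwall",.74,.775,-.06,.03,.19,.22)
box("jar",.33,.41,-.04,.03,.03,.1)
box("all high",.3,.8,-.35,.35,.215,.4)
# yaw from chanel walls / back board
for a,b in((.02,.09),(-.13,-.06)): box("board",.56,.59,a,b,.178,.195)
from scipy.spatial.transform import Rotation as R
s=monitor.read_state(); print(np.round(R.from_quat(s["eef_rot"]).as_matrix(),3))
E
```

```text
padL 558 [0.4621 0.0348 0.1662] [0.5069 0.0793 0.183 ] [0.4803 0.0579 0.1753]
padR 370 [ 0.4658 -0.1385  0.1092] [ 0.4948 -0.0961  0.1249] [ 0.4803 -0.1179  0.1169]
weight 576 [ 0.4943 -0.0665  0.1316] [ 0.5149 -0.0074  0.1918] [ 0.5056 -0.0324  0.1808]
tab 347 [ 0.5855 -0.027   0.2155] [ 0.6121 -0.0151  0.2458] [ 0.6003 -0.0215  0.2338]
tabtop 111 [ 0.5855 -0.0263  0.2401] [ 0.6115 -0.0163  0.2462] [ 0.5997 -0.0214  0.2434]
w 247 [ 0.6101 -0.0404  0.1951] [ 0.641  -0.0044  0.2116] [ 0.6262 -0.0213  0.1978]
w 313 [ 0.6512 -0.0357  0.1951] [ 0.6795 -0.0055  0.2044] [ 0.667  -0.0204  0.1994]
w 532 [ 0.686  -0.0471  0.1951] [0.7192 0.0085 0.2077] [ 0.7044 -0.0203  0.2006]
farwall 571 [ 0.7404 -0.0476  0.1904] [0.7623 0.0108 0.2105] [ 0.7575 -0.0207  0.2007]
jar 888 [ 0.3568 -0.0279  0.031 ] [0.3976 0.0173 0.0882] [ 0.3817 -0.0032  0.0751]
all high 347 [ 0.5855 -0.027   0.2155] [ 0.6121 -0.0151  0.2458] [ 0.6003 -0.0215  0.2338]
board 248 [0.5606 0.0208 0.1781] [0.5761 0.0897 0.1885] [0.5728 0.0597 0.1848]
board 241 [ 0.5725 -0.1292  0.1785] [ 0.5795 -0.0609  0.1883] [ 0.5767 -0.0966  0.1853]
[[ 0.909  0.418 -0.001]
 [ 0.418 -0.909  0.001]
 [-0.    -0.001 -1.   ]]
```

Feeder yaw is about +1.4° and the left pad is up at about (0.484, 0.057, 0.175), which matches the given 175 mm. The tab's top centre is at (0.599, -0.021, 0.244), also as expected. First move: close the fingers, lift, and travel above the left pad while turning about -24° so the tool's y axis lines up with the feeder's.

```bash
python3 -m crank '{"steps":[[[0.1,0.4,0.6],[0,0,-0.16]],[[0.2,0.8,0.6],[0,0,-0.16]],[[0.3,0.85,0.6],[0,0,-0.16]],[[0.3,0.85,0.6],[0,0,-0.16]],[[0.3,0.85,0.6],[0,0,-0.16]],[[0.3,0.85,0],[0,0,-0.16]],[[0.3,0.85,0],[0,0,-0.16]],[[0.3,0.85,0],[0,0,-0.16]],[[0.3,0.85,0],[0,0,-0.16]],[[0.3,0.85,0],[0,0,-0.16]]]}' 0 20
python3 -m crank '{"steps":[[[0.3,0.85,0],[0,0,-0.16]],[[0.3,0.85,0],[0,0,-0.16]],[[0.3,0.85,0],[0,0,-0.16]],[[0.3,0.85,0],[0,0,-0.16]],[[0.3,0.85,0],[0,0,-0.16]],[[0.3,0.85,0],[0,0,-0.16]],[[0.3,0.85,0],[0,0,-0.16]],[[0.3,0.85,0],[0,0,-0.16]],[[0.3,0.85,0],[0,0,-0.16]],[[0.3,0.85,0],[0,0,-0.16]]]}'
```

```text
time: 0.93
ee_pos: [0.3288, -0.3661, 0.2987]
eef_rot: [0.989, 0.145, 0.0, 0.0]
ft_force: [0.5, 0.3, -1.1]
width: 0.0284
grip_force: 0.0
time: 1.77
ee_pos: [0.4034, -0.1536, 0.2985]
eef_rot: [0.997, 0.075, 0.0, 0.001]
ft_force: [0.8, -0.6, -0.2]
width: 0.0006
grip_force: 0.0
```

```bash
python3 -m crank '{"steps":[[[0.3,0.85,0],[0,0,-0.16]],[[0.3,0.85,0],[0,0,-0.16]],[[0.3,0.85,0],[0,0,-0.16]],[[0.3,0.85,0],[0,0,-0.16]],[[0.3,0.85,0],[0,0,-0.16]],[[0.3,0.85,0],[0,0,-0.16]],[[0.3,0.85,0],[0,0,-0.16]],[[0.3,0.85,0],[0,0,-0.16]],[[0.3,0.85,0],[0,0,-0.16]],[[0.1,0.3,0],[0,0,0]]]}'
python3 -m crank '{"steps":[[[0,0,0],[0,0,0]],[[0,0,0],[0,0,0]],[[0,0,0],[0,0,0]]]}'
```

```text
time: 2.6
ee_pos: [0.4734, 0.0471, 0.2985]
eef_rot: [1.0, 0.014, 0.0, -0.0]
ft_force: [-0.0, 0.1, 0.3]
width: 0.0004
grip_force: 0.0
time: 2.85
ee_pos: [0.4732, 0.042, 0.2977]
eef_rot: [1.0, 0.012, -0.0, 0.0]
ft_force: [-0.3, -0.8, -0.8]
width: 0.0003
grip_force: 0.0
```

The measured pose is settled. I'll shift by (+0.3, +0.8) units, come down to 10 mm above the pad, then press slowly to about z=0.13.

```bash
python3 -m crank '{"steps":[[[0.1,0.4,-0.5],[0,0,0]],[[0.2,0.4,-0.8],[0,0,0]],[[0,0,-0.8],[0,0,0]],[[0,0,-0.8],[0,0,0]],[[0,0,-0.8],[0,0,0]],[[0,0,-0.8],[0,0,0]],[[0,0,0],[0,0,0]]]}'
python3 -m crank '{"steps":[[[0,0,-0.2],[0,0,0]],[[0,0,-0.2],[0,0,0]],[[0,0,-0.2],[0,0,0]],[[0,0,-0.2],[0,0,0]],[[0,0,-0.2],[0,0,0]],[[0,0,-0.2],[0,0,0]],[[0,0,-0.2],[0,0,0]],[[0,0,-0.2],[0,0,0]],[[0,0,-0.2],[0,0,0]],[[0,0,-0.2],[0,0,0]]]}'
```

```text
time: 3.43
ee_pos: [0.4789, 0.0614, 0.1818]
eef_rot: [1.0, 0.012, -0.003, 0.0]
ft_force: [-1.0, -0.1, -0.6]
width: 0.0005
grip_force: 0.0
time: 4.27
ee_pos: [0.481, 0.0633, 0.1345]
eef_rot: [1.0, 0.013, -0.0, 0.0]
ft_force: [-0.8, 0.2, 0.3]
width: 0.0004
grip_force: 0.0
```

Now I'll rise back up and check the pad heights.

```bash
python3 -m crank '{"steps":[[[0,0,-0.1],[0,0,0]],[[0,0,0],[0,0,0]],[[0,0,0.6],[0,0,0]],[[0,0,0.8],[0,0,0]],[[0,0,0.8],[0,0,0]],[[0,0,0.8],[0,0,0]],[[0,0,0.8],[0,0,0]],[[0,0,0.8],[0,0,0]],[[0,0,0.8],[0,0,0]],[[0,0,0.8],[0,0,0]]]}'
python3 - <<'E'
from h import *
Q=[]
for n in("scene","side"):
    c=cams.camera(n); Q.append(world(c).reshape(-1,3)); cv2.imwrite(f"pics/{n}1.png",c["pixels"])
P=np.concatenate(Q); P=P[np.isfinite(P[:,2])]
def box(n,a,b,c,d,e,f):
    q=P[(P[:,0]>a)&(P[:,0]<b)&(P[:,1]>c)&(P[:,1]<d)&(P[:,2]>e)&(P[:,2]<f)]
    print(n,len(q),np.round(np.median(q,axis=0),4))
box("padL",.465,.497,.03,.09,.08,.2);box("padR",.465,.497,-.145,-.09,.08,.2)
box("tabtop",.57,.63,-.05,.02,.240,.25)
for x in (.63,.665,.70): box("w",x-.02,x+.02,-.05,.02,.195,.215)
E
```

```text
time: 5.1
ee_pos: [0.481, 0.0634, 0.2889]
eef_rot: [1.0, 0.013, 0.0, 0.0]
ft_force: [-0.3, 0.1, -0.4]
width: 0.0006
grip_force: 0.0
padL 365 [0.4779 0.0693 0.1171]
padR 171 [ 0.4792 -0.114   0.178 ]
tabtop 111 [ 0.599  -0.0213  0.2434]
w 259 [ 0.6262 -0.0212  0.1979]
w 308 [ 0.6671 -0.0206  0.1996]
w 530 [ 0.7045 -0.0201  0.2004]
```

The seesaw is over: left pad at 117 mm, right at 178 mm. The stop is still closed. Now I'll move to the right of the tab.

```bash
python3 -m crank '{"steps":[[[0.3,-0.4,0],[0,0,0]],[[0.6,-0.6,0],[0,0,0]],[[0.6,-0.7,0],[0,0,0]],[[0.6,-0.7,0],[0,0,0]],[[0.6,-0.7,0],[0,0,0]],[[0.6,-0.7,0],[0,0,0]],[[0.6,-0.6,0],[0,0,0]],[[0.5,-0.5,0],[0,0,0]],[[0.3,-0.2,0],[0,0,0]],[[0,0,0],[0,0,0]]]}'
python3 -m crank '{"steps":[[[0,0,0],[0,0,0]],[[0,0,0],[0,0,0]],[[0,0,0],[0,0,0]]]}'
```

```text
time: 6.03
ee_pos: [0.5992, -0.0662, 0.2857]
eef_rot: [1.0, 0.012, -0.001, -0.0]
ft_force: [0.8, 0.0, -0.2]
width: 0.0006
grip_force: 0.0
time: 6.28
ee_pos: [0.5981, -0.0631, 0.2878]
eef_rot: [1.0, 0.014, 0.0, 0.0]
ft_force: [-1.0, 0.2, 0.3]
width: 0.0007
grip_force: 0.0
```

```bash
python3 -m crank '{"steps":[[[0,0,-0.5],[0,0,0]],[[0,0,-0.7],[0,0,0]],[[0,0,-0.7],[0,0,0]],[[0,0,-0.6],[0,0,0]],[[0,0,-0.2],[0,0,0]],[[0,0,0],[0,0,0]],[[0,0,0],[0,0,0]]]}'
```

```text
time: 6.87
ee_pos: [0.5985, -0.064, 0.2204]
eef_rot: [1.0, 0.013, 0.0, 0.0]
ft_force: [0.3, 0.0, 0.5]
width: 0.0002
grip_force: 0.0
```

```bash
python3 -m crank '{"steps":[[[0,0.3,0],[0,0,0]],[[0,0.4,0],[0,0,0]],[[0,0.4,0],[0,0,0]],[[0,0.4,0],[0,0,0]],[[0,0.4,0],[0,0,0]],[[0,0.4,0],[0,0,0]],[[0,0.4,0],[0,0,0]],[[0,0.3,0],[0,0,0]],[[0,0,0],[0,0,0]],[[0,0,0],[0,0,0]]]}'
python3 - <<'E'
from h import *
c=cams.camera("side"); cv2.imwrite("pics/side2.png",c["pixels"]); P=world(c).reshape(-1,3)
q=P[(P[:,0]>.57)&(P[:,0]<.63)&(P[:,1]>-.05)&(P[:,1]<.06)&(P[:,2]>.19)&(P[:,2]<.25)]
print(len(q),np.round(np.percentile(q,[2,50,98],axis=0),4))
E
```

```text
time: 7.7
ee_pos: [0.5985, 0.0115, 0.22]
eef_rot: [1.0, 0.013, 0.0, -0.0]
ft_force: [-0.0, 0.1, 0.2]
width: 0.0002
grip_force: 0.0
124 [[0.5846 0.0274 0.1917]
 [0.5993 0.0306 0.2026]
 [0.609  0.0482 0.2168]]
```

View pics/side2.png

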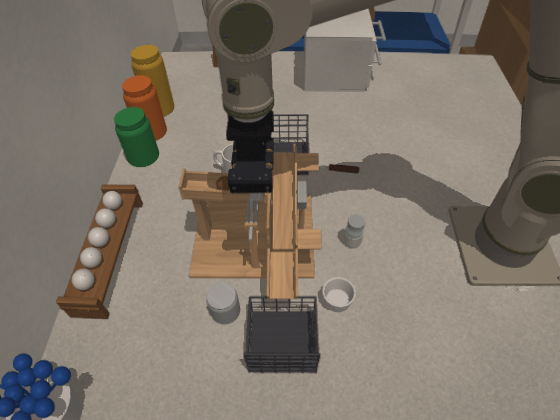

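The hand covers the stop at about (250,185). The tab's left face is at y≈0.031, so it is about 48 mm open and not yet at the end. No walnuts are in the left basket (281,335) yet. I'll push the last few mm.

```bash
python3 -m crank '{"steps":[[[0,0.15,0],[0,0,0]],[[0,0.15,0],[0,0,0]],[[0,0.1,0],[0,0,0]],[[0,0,0],[0,0,0]]]}'
python3 -m crank '{"steps":[[[0,-0.5,0],[0,0,0]],[[0,-0.6,0],[0,0,0]],[[0,0,0.5],[0,0,0]],[[0,0,0.9],[0,0,0]],[[0,0,0.9],[0,0,0]],[[0,0,0.9],[0,0,0]],[[0,0,0.9],[0,0,0]],[[0,0,0.9],[0,0,0]],[[0,-0.6,0.9],[0,0,0]],[[0,-0.9,0.3],[0,0,0]]]}'
python3 -m crank '{"steps":[[[-0.6,-0.9,0],[0,0,0]],[[-0.7,-0.9,0],[0,0,0]],[[-0.7,-0.9,0],[0,0,0]],[[-0.7,-0.9,0],[0,0,0]],[[-0.7,-0.9,0],[0,0,0]],[[-0.7,-0.9,0],[0,0,0]],[[-0.7,-0.9,0],[0,0,0]],[[-0.5,-0.5,0],[0,0,0]],[[0,0,0],[0,0,0]],[[0,0,0],[0,0,0]]]}'
python3 - <<'E'
from h import *
Q=[];
for n in("side","scene"):
    c=cams.camera(n); cv2.imwrite(f"pics/{n}3.png",c["pixels"]); P=world(c).reshape(-1,3); Q.append(P)
P=np.concatenate(Q); P=P[np.isfinite(P[:,2])]
def box(n,a,b,c,d,e,f):
    q=P[(P[:,0]>a)&(P[:,0]<b)&(P[:,1]>c)&(P[:,1]<d)&(P[:,2]>e)&(P[:,2]<f)]
    print(n,len(q),np.round(np.median(q,axis=0),4))
box("padL",.465,.497,.03,.09,.08,.2);box("tabtop",.57,.63,-.05,.08,.240,.25)
E
```

```text
time: 8.08
ee_pos: [0.5985, 0.0209, 0.2199]
eef_rot: [1.0, 0.013, -0.0, 0.0]
ft_force: [-1.0, -0.7, -0.5]
width: 0.0003
grip_force: 0.2
time: 8.92
ee_pos: [0.599, -0.0417, 0.3799]
eef_rot: [1.0, 0.015, 0.003, -0.001]
ft_force: [0.7, 0.5, 0.7]
width: 0.0007
grip_force: 0.0
time: 9.75
ee_pos: [0.4656, -0.2147, 0.3761]
eef_rot: [1.0, 0.012, 0.001, 0.0]
ft_force: [1.0, 1.2, -0.2]
width: 0.0007
grip_force: 0.0
padL 370 [0.4779 0.0699 0.1171]
tabtop 110 [0.5972 0.0337 0.2431]
```

View pics/side3.png

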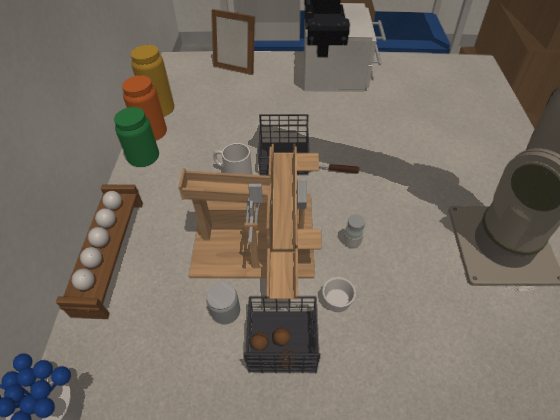

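The stop is fully open, with the tab having travelled 55 mm. Walnuts show in the left basket at (260,342) and (282,337), and a third seems to be behind the wire at (287,356). I'll let them settle and count them.

```bash
python3 -m crank '{"steps":[[[0,0,0],[0,0,0]],[[0,0,0],[0,0,0]],[[0,0,0],[0,0,0]],[[0,0,0],[0,0,0]],[[0,0,0],[0,0,0]],[[0,0,0],[0,0,0]],[[0,0,0],[0,0,0]],[[0,0,0],[0,0,0]],[[0,0,0],[0,0,0]],[[0,0,0],[0,0,0]]]}' >/dev/null
python3 -m crank '{"steps":[[[0,0,0],[0,0,0]],[[0,0,0],[0,0,0]],[[0,0,0],[0,0,0]],[[0,0,0],[0,0,0]],[[0,0,0],[0,0,0]],[[0,0,0],[0,0,0]],[[0,0,0],[0,0,0]],[[0,0,0],[0,0,0]],[[0,0,0],[0,0,0]],[[0,0,0],[0,0,0]]]}'
python3 - <<'E'
from h import *
c=cams.camera("side"); a=cv2.resize(c["pixels"][285:385,230:335],None,fx=4,fy=4,interpolation=2)
c=cams.camera("scene"); b=cv2.resize(c["pixels"][135:235,300:405],None,fx=4,fy=4,interpolation=2)
cv2.imwrite("pics/end.png",cv2.resize(np.hstack([a,b]),(800,381)))
E
```

```text
time: 11.52
ee_pos: [0.466, -0.2142, 0.3751]
eef_rot: [1.0, 0.013, 0.0, 0.0]
ft_force: [-0.6, -0.4, -0.1]
width: 0.0004
grip_force: 0.0
```

View pics/end.png

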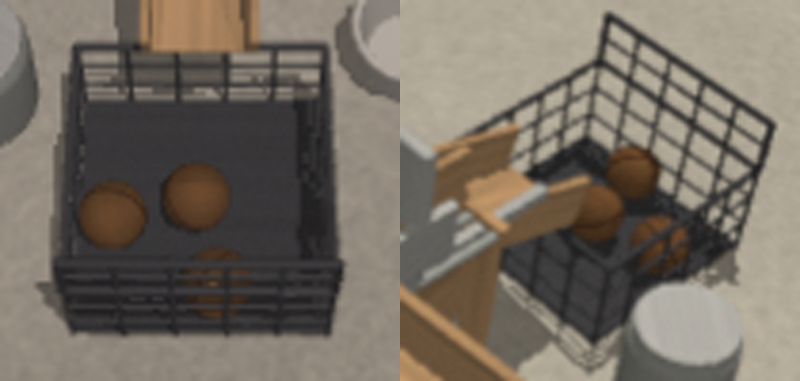

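All three walnuts are in the left basket: left view (110,215), (196,197) and (215,285). They are at the same pixels as 1.8 s earlier, so they are at rest, and the hand is clear.

```bash
python3 -c "
from h import *
print(ticket.close_job())"
```

```text
the job is handed in; nothing more can be done
None
```

The job is handed in: the seesaw is rocked over to the left, the stop is fully open (55 mm), and all three walnuts are at rest in the left basket with the hand clear; no verdict came back at hand-in.

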